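# Slide the tube carrier back into its place under the wire shelf

## Task

Put the tube carrier away in its free place under the wire shelf: stand it straight on its blue tape mark in the gap, orange label end facing out, pushed fully home against the bar at the back. Keep it upright, do not shove the neighbouring boxes out of their places, and leave the bottle and the carton where they are.

Things in the scene. Friction and masses are not known exactly. Their poses are not given: they have to be found in the camera images.
- rack: White two-row tube carrier with 14 capped tubes, one rigid loose piece, about 0.5 kg, 180 long (its x) x 70 wide (y), 147 high over the handle. Origin: centre of its underside, z up. The end at -x is orange (label end), the +x end white. End panels flat, upright, 70 wide, from 7 to 69 high: good to push on. Tube caps reach 108 high, in two rows 12 to 28 either side of the middle.
- rack_handle (a point): Middle of the carrier's handle: a round bar along the carrier's x over its middle, bar axis 140 above the underside. Black grip 14 thick, 110 long; beyond it an 8 mm steel bar bends down to a leg at each end. Free space below the grip down to the caps: 25.
- rack_label (a point): Middle of the outer face of the orange label end, 90 from the carrier's middle (its -x), 40 above the underside.
- shelf: Fixed steel wire shelf on four posts (25 thick) on the bench, 200 deep (its x), 440 wide (y). Origin on the bench below its middle; -x is the open front, towards the robot. Underneath, four standing places side by side, 96 apart along y; three hold clear boxes. It is too low for a gripper to work underneath.
- shelf_front (a point): Middle of the shelf's front edge, at its lower side: 100 in front of the shelf's middle, 165 above the bench (the clear height). The edge is 25 high: wires' top 190, post tops 208.
- shelf_stop (a point): Middle of the front face of the back stop: a fixed bar, 12 thick, along the shelf's back, 65 behind the shelf's middle, 35 above the bench.
- bay: The free place, any of the four: a flat blue tape outline on the bench under the shelf, 180 x 90, no height, seen through the wires. Origin at its middle, where the carrier's origin is when home (white end at the back bar, label end 15 out in front of the shelf). Axes parallel to the shelf's, x points in. The gap there is about 100 wide, between two boxes or a box and posts.
- box_a: Clear closed box of tubes with dark caps, 170 (x) x 90 (y) x 120 high, 0.9 kg, loose, standing in one of the places under the shelf. Origin: centre of its underside.
- box_b: The same box with white caps.
- box_c: The same box with purple caps.
- bottle: White reagent bottle, 64 across, 140 high, loose, upright on the bench to the left. Origin: centre of its underside.
- carton: White carton with a green band, 110 x 75 x 60 high, loose, on the bench to the right. Origin: centre of its underside.

How it is judged:
By the outcome, as a careful person would: the job done as asked, in the order asked, and still so for the second after the job is handed in, with the robot touching nothing.
It also fails if it takes over 61 s, if anything falls off the work surface, if the arm or the gripper's body presses on something with over 40 N, if the wrist force passes 120 N, or if a joint passes its speed limit or range.

## Robot

A 6-joint arm with a two-finger parallel gripper is mounted at the origin on the work surface. World frame = base frame: x ahead of the robot, y to its left, z up, the work surface at z = 0. Lengths are in m, angles in rad, forces in N, time in s.
With the tool pointing down it reaches from about 0.325 to 0.875 m from the base axis. Payload 4.4 kg.
Tool frame: the origin (TCP) lies on the front face of the gripper's body, between the roots of the fingers; the fingertips stand 73 mm ahead of it and the grasp point (between the pads) lies 54 mm ahead of it; z points along the fingers, y is the line along which they close (so a half turn about z gives the same grasp; the last joint's range is limited). The gripper opens to 85 mm and grips with 20 to 120 N. Pads are 22 mm wide; open, the fingers measure 114 mm over their backs; the gripper's body (76 mm by 85 mm) begins 54 mm behind the grasp point. The pads swing forward as they close: fully open they stand 13 mm farther back than shut.
Start: joints at [0.988, 0.207, 1.542, -0, 1.393, -0.15], TCP at [0.241, 0.522, 0.304] pointing down, gripper open.
Joint ranges: [-2.73, 2.73], [-0.86, 2.22], [0.23, 2.46], [-1.11, 4.25], [0.08, 2.63], [-2.82, 2.82]. Speed limits (rad/s): [2.79, 2.79, 3.14, 3.14, 3.14, 3.14].

## Interface

Orientations are given as a 3x3 rotation matrix whose columns are the frame's x, y, z axes.
In Python, from plant import state, read_camera, calibration, close_job gives the robot as it stands.
- The arm moves only by the tool play_rows, never from a script. Its argument "steps" is text: rows parted by semicolons, each of 7 numbers parted by spaces: the shift along the tool's x, y, z in m, then the turn, a rotation vector about the tool's x, y, z in rad, then the opening, from 0 (shut) to 1 (fully open). In form: tx ty tz rx ry rz fingers; .... A call has 1 to 12 rows; each row is the pose to reach, as a shift and turn from the pose commanded when the call began, along the tool's axes at that moment; what a row does not reach only later rows make up. A row lasts 1/8 s, in which the tool goes at most 62.5 mm and 10.7 degrees, less where a joint would pass 70% of its speed; a pose out of reach is approached as far as the arm can. A call with a gripper value outside its range is refused whole. The fingers move at their own pace and stop on an object; the grip force is fixed at half the most. Time passes only in rows, so rows that repeat a pose let the fingers close. It gives the time, the measured TCP pose, the force, the opening and the grip force at its end, in the units of the state.
- state(): the state, without advancing time (a new reading comes with each control period).
- read_camera(name): name is "scene" or "top" or "wrist"; returns the picture (384x512x3 uint8, red, green, blue); there is no depth.
- calibration(name): a dict with "intrinsics" (3x3 intrinsics, pixels), "k1" (the pictures are not rectified: a ray, as slopes to the right and down, at radius r is drawn at 1 + k1 r^2 times it, then the intrinsics apply), "view" (4x4, takes a point from world to camera coordinates). Camera axes: x right, y down, z forward; pixel columns grow to the right and rows downward; lengths in m; the calibration is good to about 2 mm. A picture is of the moment at which its call begins: read the wrist's pose just before it. calibration takes no time and is no camera call; for the wrist camera it gives the pose at the moment of the call.
- close_job(): hands the job in; it is judged then, once.
The state is a dict: "t": time; "qpos": joint angles; "qd": joint speeds; "effort": joint torques, N m; "eef_pos": TCP position; "eef_rot": TCP orientation; "ft_force": force on the tool from outside, world axes, zero at the start; "wrist_torque": the same for the moment, N m; "width": finger opening in m; "gripper_force": force on a finger pad.
Only numpy, scipy, OpenCV 4.12 (cv2) and the standard library are available. Lean on these libraries where they do the work, as an engineer would, in place of code of your own. Each camera call takes 0.05 s, during which the arm holds its last target. There are 200 camera calls.

## Working session

There is one attempt and no reset: what is moved stays moved. The work goes in short steps, Python scripts to look and compute and a tool call to move; the robot and the scene stay as the last step left them, time stands still between calls to the robot, and variables do not carry over. Pictures are saved under pics/ and viewed, at most 10 in all, crops included, and the job is handed in when it is done.

Besides the shell and the picture viewer there is one more tool, called after "Call:" as a command line: name --argument value ..., lists and objects as JSON in quotes. play_rows: Moves the arm, as the interface text tells. Its arguments: {"type":"object","properties":{"steps":{"type":"string"}},"required":["steps"]}

```bash
mkdir -p pics
python3 - <<'E'
from plant import *
import cv2,numpy as np
for n in("scene","top"):
    im=read_camera(n); cv2.imwrite(f"pics/{n}0.png",im[:,:,::-1]); c=calibration(n); print(n,c["intrinsics"],c["k1"],np.round(c["view"],4))
a=cv2.imread("pics/scene0.png");b=cv2.imread("pics/top0.png")
cv2.imwrite("pics/s1.png",cv2.resize(a,(800,600)));cv2.imwrite("pics/t1.png",cv2.resize(b,(800,600)))
s=state();print(s["t"],s["eef_pos"],s["eef_rot"])
E
```

```text
scene [[407.02691576   0.         255.59074448]
 [  0.         407.02691576 190.4308765 ]
 [  0.           0.           1.        ]] -0.10220773248354105 [[-0.0876 -0.9961 -0.0037  0.0674]
 [-0.9423  0.0841 -0.324   0.5938]
 [ 0.323  -0.0249 -0.9461  1.1611]
 [ 0.      0.      0.      1.    ]]
top [[375.82233604   0.         249.14740524]
 [  0.         375.82233604 198.67744149]
 [  0.           0.           1.        ]] 0.02560759742127755 [[ 0.0207 -0.9997 -0.0107  0.0143]
 [-0.9902 -0.0191 -0.1383  0.5926]
 [ 0.138   0.0134 -0.9903  1.0751]
 [ 0.      0.      0.      1.    ]]
0.1 [0.24088232 0.52152238 0.30280844] [[-9.07796576e-01  4.19409183e-01 -1.14641943e-03]
 [ 4.19410641e-01  9.07794916e-01 -1.76184914e-03]
 [ 3.01778020e-04 -2.08022112e-03 -9.99997791e-01]]
```

View pics/s1.png

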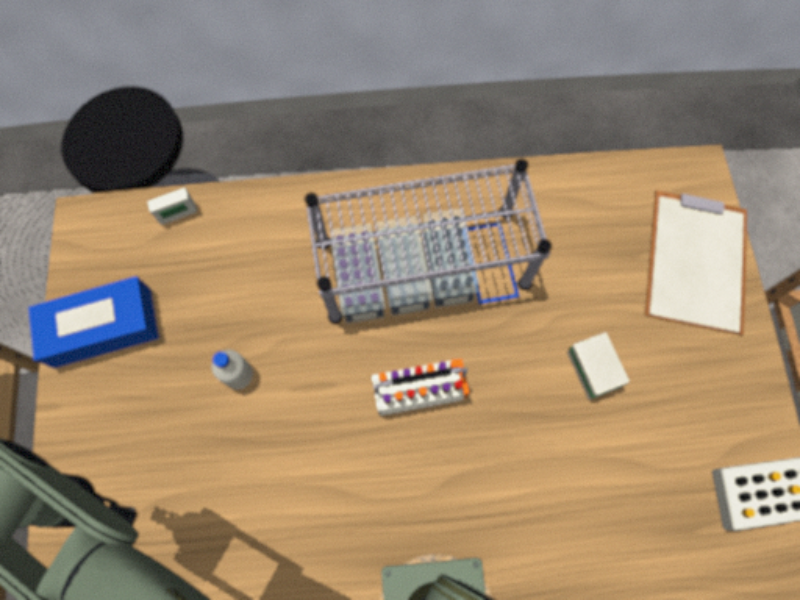

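View pics/t1.png

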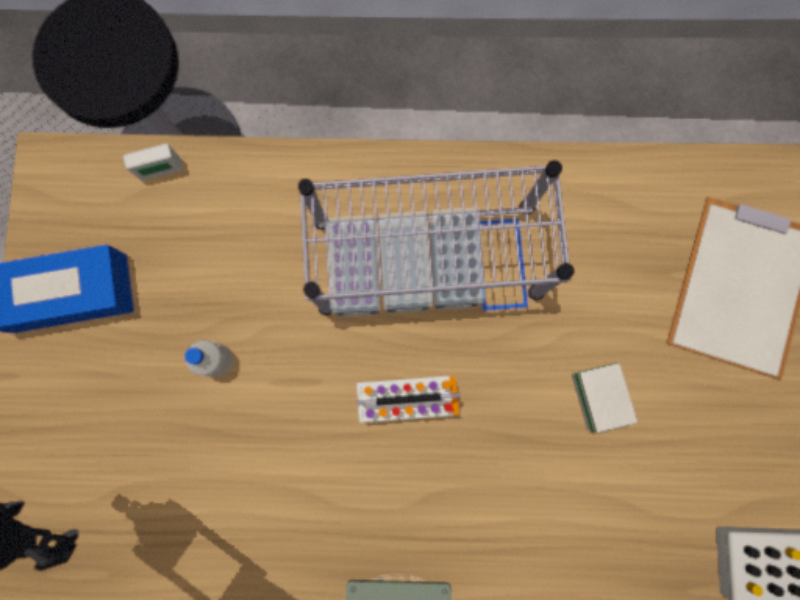

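The scene view shows the carrier at about (420,388) and the shelf above it. The top view shows the black grip at (408,400) and the orange end on the right (-y) at (456,395). The post tops are at (306,187), (554,169), (312,290) and (565,271). The blue bay is the rightmost place, at (505,265).

```bash
cat > h.py <<'E'
from plant import *
import cv2,numpy as np
def ray(n,px,c=None):
    c=c or calibration(n);V=np.array(c["view"]);R,t=V[:3,:3],V[:3,3]
    u=cv2.undistortPoints(np.float64(px).reshape(-1,1,2),np.array(c["intrinsics"]),np.array([c["k1"],0,0,0.])).reshape(-1,2)
    d=np.c_[u,np.ones(len(u))]@R; return -R.T@t,d
def plane(n,px,z,c=None):
    o,d=ray(n,px,c); return (o+d*((z-o[2])/d[:,2])[:,None])[:,:2]
def blobs(m,mn=15):
    n,l,s,c=cv2.connectedComponentsWithStats(m.astype(np.uint8)); return [(np.round(c[i],1),s[i]) for i in range(1,n) if s[i,4]>=mn]
E
python3 - <<'E'
from h import *
for n,g in(("top",((195,45,370,275))),("scene",(195,95,355,275))):
    b=cv2.imread(f"pics/{n}0.png");h=cv2.cvtColor(b,cv2.COLOR_BGR2HSV).astype(int);x0,y0,x1,y1=g
    H,S,V=[h[...,i] for i in range(3)]
    roi=np.zeros(V.shape,bool);roi[y0:y1,x0:x1]=1
    print(n,"dark")
    for c,s in blobs(roi&(V<50),10): print(c,s,"z.208",plane(n,[c],.208).round(4),"z.14",plane(n,[c],.147).round(4))
    m=roi&(V<70);m[:220 if n=="scene" else 240]=0
    ys,xs=np.nonzero(m);p=plane(n,np.c_[xs,ys],.147);print("grip",p.mean(0),len(p),cv2.minAreaRect(p.astype(np.float32)))
    print("orange")
    for c,s in blobs(roi&(H>5)&(H<20)&(S>215)&(V>150),8): print(c,s)
    m=roi&(H>105)&(H<128)&(S>130)&(V>80)
    print("blue",[(c,s) for c,s in blobs(m,4)])
    ys,xs=np.nonzero(m);p=plane(n,np.c_[xs,ys],0);print(cv2.minAreaRect(p.astype(np.float32)),p.min(0),p.max(0))
T=cv2.imread("pics/top0.png");a=cv2.resize(T[95:215,190:370],(800,533),interpolation=2)
cv2.imwrite("pics/c1.png",a)
E
```

```text
top dark
[353.6 108.3] [349 104  10  10  73] z.208 [[ 0.8107 -0.242 ]] z.14 [[ 0.8349 -0.2585]]
[196.9 120.1] [195 115   6  10  44] z.208 [[0.7724 0.1639]] z.14 [[0.7942 0.1738]]
[361.  173.6] [356 169  11  10  74] z.208 [[ 0.6385 -0.258 ]] z.14 [[ 0.6515 -0.2755]]
[199.2 185.4] [195 181   9  10  56] z.208 [[0.6005 0.1513]] z.14 [[0.6111 0.1604]]
[260.9 255.2] [242 253  39   6 125] z.208 [[ 0.4287 -0.0081]] z.14 [[ 0.4281 -0.0093]]
grip [ 0.42826705 -0.01137035] 162 ((0.4419787526130676, -0.1251302808523178), (0.011915769428014755, 0.33883631229400635), 7.032745838165283)
orange
[288.3 245.7] [284 241   8  10  46]
[268.4 247.2] [267 246   4   4  12]
[235.3 249.7] [234 248   4   4  10]
[290.7 260. ] [289 256   4   9  32]
[261.4 262.2] [260 261   4   4  12]
[244.5 263.5] [243 262   4   4  12]
blue [(array([316.5, 141.5]), array([315, 141,   4,   2,   8], dtype=int32)), (array([324.6, 141.3]), array([323, 141,   5,   2,   7], dtype=int32)), (array([309.3, 142.4]), array([308, 142,   4,   2,   7], dtype=int32)), (array([332. , 156.3]), array([331, 146,   3,  22,  25], dtype=int32)), (arr
[... 496 characters left out ...]
 154   7   8  44] z.208 [[ 0.6369 -0.2586]] z.14 [[ 0.662  -0.2757]]
[207.3 181.5] [204 178   7   8  42] z.208 [[0.5991 0.1519]] z.14 [[0.6221 0.1578]]
[269.3 240.5] [252 237  36   8  72] z.208 [[ 0.4144 -0.0067]] z.14 [[ 0.4271 -0.0097]]
grip [ 0.42712618 -0.009451  ] 91 ((0.42716720700263977, -0.010419469326734543), (0.007926424965262413, 0.10215768963098526), 5.179102897644043)
orange
[292.1 232.2] [290 231   5   3  12]
[296.7 245.7] [296 243   3   6  11]
blue [(array([318.2, 190.2]), array([306, 185,  25,   9,  40], dtype=int32))]
((0.6969111561775208, -0.19135278463363647), (0.17635059356689453, 0.08465395867824554), 5.002040863037109) [ 0.60628922 -0.23985289] [ 0.78740731 -0.15610228]
```

View pics/c1.png

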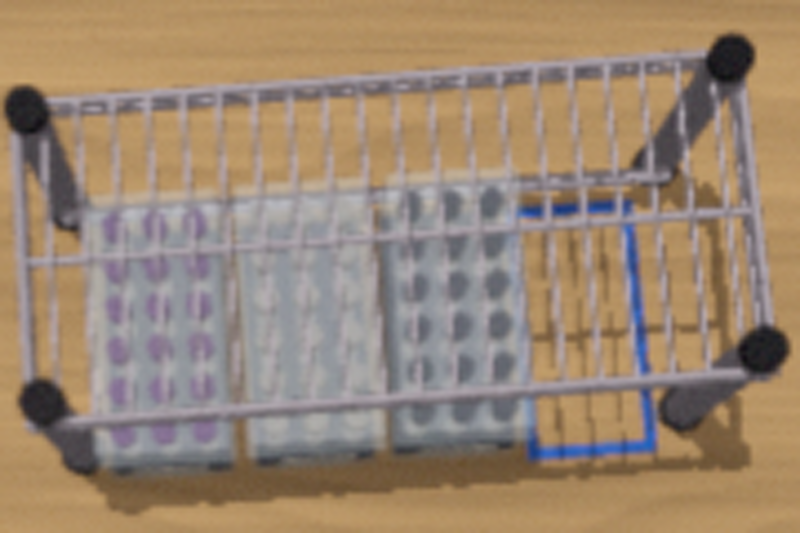

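The crop shows the rightmost bay empty, with the dark-cap box to its left and the posts to its right. Shelf: centre (0.705,-0.046), yaw 5.3°. Bay: about (0.694,-0.191). Handle: (0.4276,-0.0094), with the carrier's yaw about 94.5°.

```bash
cat >> h.py <<'E'
from scipy.spatial.transform import Rotation as Ro
def down(az,tilt=0):
    """tool down, tool y at azimuth az deg (closing), tilt deg: fingers toward azimuth az+90"""
    a=np.radians(az);y=np.array([np.cos(a),np.sin(a),0]);f=np.array([-y[1],y[0],0]);t=np.radians(tilt)
    z=np.sin(t)*f-np.cos(t)*np.array([0,0,1.]);return np.c_[np.cross(y,z),y,z]
def go(p,R):
    s=state();A=np.array(s["eef_rot"]);return np.round(np.r_[A.T@(np.array(p)-s["eef_pos"]),Ro.from_matrix(A.T@R).as_rotvec()],4)
E
python3 - <<'E'
from h import *
print(go([.4296,-.0343,.26],down(4.5)))
E
```

```text
[-4.0440e-01 -4.2530e-01  4.3600e-02 -2.0000e-03  8.0000e-04  1.0595e+00]
```

Call:
play_rows --steps "-0.040 -0.043 0.004 0 0 0.1 1;-0.081 -0.085 0.008 0 0 0.2 1;-0.121 -0.128 0.013 0 0 0.3 1;-0.162 -0.170 0.017 0 0 0.42 1;-0.202 -0.213 0.022 0 0 0.53 1;-0.243 -0.255 0.026 0 0 0.64 1;-0.283 -0.298 0.031 0 0 0.74 1;-0.324 -0.340 0.035 0 0 0.85 1;-0.364 -0.383 0.040 0 0 0.95 1;-0.390 -0.412 0.044 -0.002 0.001 1.06 1;-0.4044 -0.4253 0.044 -0.002 0.001 1.06 1;-0.4044 -0.4253 0.044 -0.002 0.001 1.06 1"

```text
t: 1.6
eef_pos: [0.4301, -0.0341, 0.2598]
eef_rot: [[-0.077, 0.997, 0.001], [0.997, 0.077, 0.003], [0.002, 0.001, -1.0]]
ft_force: [-0.2, 0.6, 0.2]
width: 0.0854
gripper_force: 0.0
```

Run:
```python
from h import *
c=calibration("wrist");im=read_camera("wrist");cv2.imwrite("pics/w1.png",cv2.resize(im[:,:,::-1],(512,384)))
h=cv2.cvtColor(im,cv2.COLOR_RGB2HSV)
V=np.array(c["view"]);print((-V[:3,:3].T@V[:3,3]).round(3),state()["t"])
for q in blobs(h[...,2]<50,100):print(q)
print(go([.4296,-.0343,.194],down(4.5)))
```

```text
[0.423 0.043 0.33 ] 1.65
(array([422. ,  12.5]), array([417,   0,  13,  24, 158], dtype=int32))
(array([255.7, 175.2]), array([ 245,  103,   21,  148, 2503], dtype=int32))
(array([254.3, 337.5]), array([    0,   240,   512,   144, 36463], dtype=int32))
[-0.0013 -0.0003  0.0657  0.0005 -0.0028  0.0001]
```

View pics/w1.png

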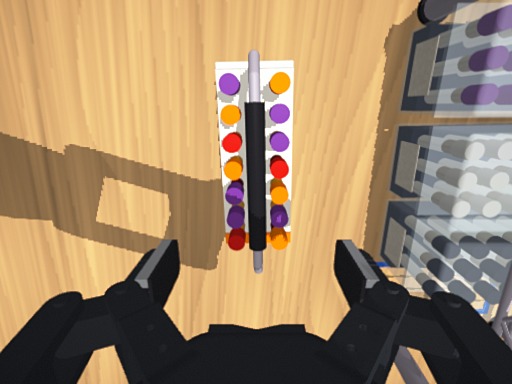

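The wrist view shows the grip from (255,103) to (258,250), centred between the fingers. I'll compute its axis, then descend.

Run:
```python
from h import *
im=cv2.imread("pics/w1.png");h=cv2.cvtColor(im,cv2.COLOR_BGR2HSV);m=h[...,2]<50
n,l=cv2.connectedComponents(m.astype(np.uint8));ys,xs=np.nonzero(l==l[175,256])
e=[[xs[ys==r].mean(),r] for r in range(108,248,4)];p=plane("wrist",e,.145);d=p[0]-p[-1]
print(p[0],p[-1],np.linalg.norm(d),np.degrees(np.arctan2(d[1],d[0])),plane("wrist",[[255.2,103],[257.7,250.5]],.145))
```

```text
[0.42160665 0.04134217] [ 0.43192899 -0.0592836 ] 0.10115382791940243 95.85699371716905 [[ 0.42219861  0.04453868]
 [ 0.4325356  -0.06496677]]
```

Call:
play_rows --steps "-0.001 0 0.033 0 -0.002 -0.014 1;-0.001 0 0.0655 0 -0.003 -0.014 1;-0.001 0 0.0655 0 -0.003 -0.014 1;-0.001 0 0.0655 0 -0.003 -0.014 0;-0.001 0 0.0655 0 -0.003 -0.014 0;-0.001 0 0.0655 0 -0.003 -0.014 0;-0.001 0 0.0655 0 -0.003 -0.014 0;-0.001 0 0.0655 0 -0.003 -0.014 0;-0.001 0 0.0655 0 -0.003 -0.014 0"

```text
t: 2.78
eef_pos: [0.4304, -0.0348, 0.1952]
eef_rot: [[-0.092, 0.996, 0.002], [0.996, 0.092, -0.001], [-0.002, 0.002, -1.0]]
ft_force: [-1.9, 0.9, 6.1]
width: 0.0123
gripper_force: 58.5
```

Call:
play_rows --steps "0 0 -0.005 0 0 0 0;0 0 -0.01 0 0 0 0;0 0.005 -0.012 0 0 0.12 0;-0.01 0.01 -0.012 0 0 0.27 0;-0.02 0.015 -0.012 0 0 0.43 0;-0.03 0.015 -0.012 0 0 0.6 0;-0.04 0.015 -0.012 0 0 0.77 0;-0.05 0.015 -0.012 0 0 0.94 0;-0.06 0.015 -0.012 0 0 1.11 0;-0.07 0.015 -0.012 0 0 1.28 0;-0.08 0.015 -0.012 0 0 1.44 0;-0.085 0.015 -0.012 0 0 1.57 0"

```text
t: 4.28
eef_pos: [0.4522, -0.1181, 0.2058]
eef_rot: [[0.996, 0.088, -0.0], [0.088, -0.996, -0.0], [-0.001, 0.0, -1.0]]
ft_force: [-0.3, -0.4, -6.0]
width: 0.0117
gripper_force: 58.5
```

Run:
```python
from h import *
print(state()["width"],state()["wrist_torque"],go([.4516,-.2139,.198],down(-84.7)),go([.5711,-.2028,.198],down(-84.7)))
im=read_camera("scene")[150:350,170:420,::-1];cv2.imwrite("pics/s2.png",cv2.resize(im,(750,600)))
```

```text
0.011723633117461624 [0.00156726 0.06420796 0.02300293] [-0.009   0.0954  0.0079  0.0003  0.0005 -0.0048] [ 0.111   0.0948  0.0078  0.0003  0.0005 -0.0048]
```

View pics/s2.png

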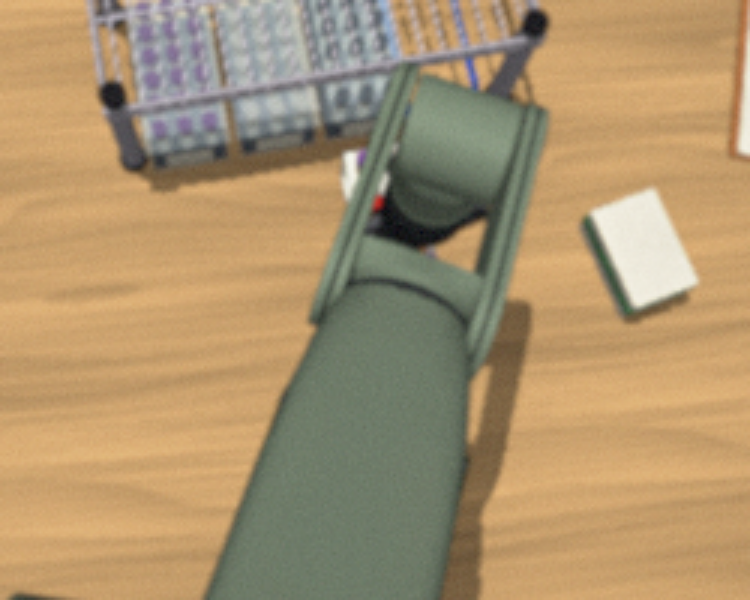

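Carrier held and turned. The white end is at (350,175) and the carton is clear to the right. Now I'll shift sideways into line with the bay.

Call:
play_rows --steps "-0.004 0.025 0.001 0 0 -0.005 0;-0.009 0.055 0.002 0 0 -0.005 0;-0.009 0.08 0.002 0 0 -0.005 0;-0.009 0.0954 0.002 0 0 -0.005 0;-0.009 0.0954 0.002 0 0 -0.005 0;-0.009 0.0954 0.002 0 0 -0.005 0"

```text
t: 5.08
eef_pos: [0.4523, -0.2127, 0.2042]
eef_rot: [[0.995, 0.098, 0.0], [0.098, -0.995, 0.0], [0.0, -0.0, -1.0]]
ft_force: [0.4, 0.7, -3.7]
width: 0.012
gripper_force: 58.7
```

Run:
```python
from h import *
print(go([.5711,-.2028,.200],down(-84.7)))
im=read_camera("wrist")[:,:,::-1];cv2.imwrite("pics/w2.png",im)
```

```text
[ 1.192e-01  1.900e-03  4.200e-03 -4.000e-04 -1.000e-04  6.000e-03]
```

View pics/w2.png

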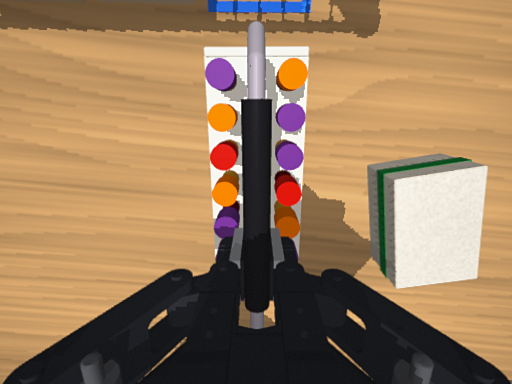

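The wrist view shows the carrier straight ahead of the bay. The tape front edge spans columns 208–312 near row 8, and the carton is clear on the right. I'll refine the bay from this.

Run:
```python
from h import *
im=cv2.imread("pics/w2.png");h=cv2.cvtColor(im,cv2.COLOR_BGR2HSV);m=(h[...,0]>105)&(h[...,0]<128)&(h[...,1]>130)&(h[...,2]>80);m[40:]=0
ys,xs=np.nonzero(m);k=ys>4;y0=ys.max()
r=y0-2;c=xs[ys==r];print(r,c.min(),c.max());P=plane("wrist",[[c.min(),r],[c.max(),r],[(c.min()+c.max())/2,y0]],0);print(P)
L=[c.min()for c in[xs[ys==q]for q in range(0,y0-1)]];R=[c.max()for c in[xs[ys==q]for q in range(0,y0-1)]];print(L,R)
b=[ys[xs==c].max() for c in range(212,310,8)];p=plane("wrist",np.c_[range(212,310,8),b],0);f=np.polyfit(p[:,1],p[:,0],1);print("front line slope deg",np.degrees(np.arctan(-f[0])))
```

```text
10 208 309
[[ 0.60367327 -0.15579809]
 [ 0.61240061 -0.24450856]
 [ 0.60660282 -0.20029318]]
[np.int64(208), np.int64(208), np.int64(208), np.int64(208), np.int64(208), np.int64(208), np.int64(208), np.int64(208), np.int64(209), np.int64(208), np.int64(208)] [np.int64(310), np.int64(310), np.int64(310), np.int64(310), np.int64(310), np.int64(309), np.int64(309), np.int64(309), np.int64(309), np.int64(309), np.int64(309)]
front line slope deg 5.41084023984339
```

Call:
play_rows --steps "0.02 0.001 0.002 0 0 0.006 0;0.045 0.0015 0.003 0 0 0.006 0;0.07 0.002 0.003 0 0 0.006 0;0.095 0.0025 0.004 0 0 0.006 0;0.112 0.0025 0.004 0 0 0.006 0;0.1195 0.0025 0.004 0 0 0.006 0;0.1195 0.0025 0.004 0 0 0.006 0;0.1195 0.0025 0.007 0 0 0.006 0;0.1195 0.0025 0.009 0 0 0.006 0;0.1195 0.0025 0.009 0 0 0.006 0;0.1195 0.0025 0.009 0 0 0.006 0"

```text
t: 6.5
eef_pos: [0.5717, -0.2046, 0.1959]
eef_rot: [[0.996, 0.091, 0.001], [0.091, -0.996, -0.001], [0.001, 0.001, -1.0]]
ft_force: [-0.5, 0.2, -3.6]
width: 0.012
gripper_force: 58.8
```

Run:
```python
from h import *
im=read_camera("wrist")[:,:,::-1];cv2.imwrite("pics/w3.png",im)
```

```text
(no output)
```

View pics/w3.png

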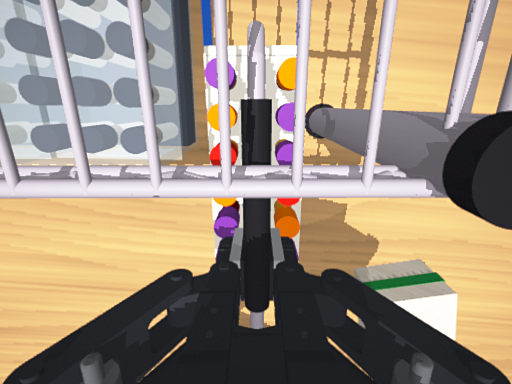

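The carrier sits straight in the gap, with the box at left (≤195) and the post at right (from about 310). Now I'll lower, release and rise.

Call:
play_rows --steps "0 -0.001 0.001 0 0 0 0;0 -0.001 0.002 0 0 0 0;0 -0.001 0.0025 0 0 0 0;0 -0.001 0.0025 0 0 0 1;0 -0.001 0.0025 0 0 0 1;0 -0.001 0.0025 0 0 0 1;0 -0.001 0.0025 0 0 0 1;0 -0.001 -0.02 0 0 0 1;-0.01 -0.001 -0.06 0 0 0 1;-0.05 -0.001 -0.09 0 0 0 1;-0.09 -0.001 -0.09 0 0 0 0.5;-0.12 -0.001 -0.09 0 0 0 0"

```text
t: 8.05
eef_pos: [0.451, -0.2145, 0.2862]
eef_rot: [[0.996, 0.092, 0.002], [0.092, -0.996, -0.002], [0.002, 0.002, -1.0]]
ft_force: [0.5, -0.2, 0.2]
width: 0.0518
gripper_force: 0.0
```

Run:
```python
from h import *
im=read_camera("wrist")[:,:,::-1];cv2.imwrite("pics/w4.png",im)
print(state()["eef_pos"],state()["ft_force"],state()["width"])
h=cv2.cvtColor(im.copy(),cv2.COLOR_BGR2HSV);m=(h[...,0]>5)&(h[...,0]<17)&(h[...,1]>200)&(h[...,2]>150)
for q in blobs(m,30):print(q)
# tilted push start: tip at 45mm high, 55 deg tilt
a=np.radians(5.35);u=np.array([np.cos(a),np.sin(a)]);bay=np.array([.6955,-.192])
for tilt in(45,55):
  R=down(5.35-90,tilt);print("z",R[:,2].round(3))
  for d in(-.26,-.09):
    tip=np.r_[bay+u*d,.045];p=tip-.073*R[:,2];print(tilt,d,p.round(4),go(p,R))
```

```text
[ 0.44810206 -0.2141929   0.2854015 ] [-1.93234901  0.25029638 -1.51638654] 0.044023836399076345
(array([234.3,   6.9]), array([230,   3,  10,  11,  62], dtype=int32))
(array([235.3,  28.2]), array([226,  18,  16,  16,  80], dtype=int32))
(array([277. ,  57.7]), array([272,  51,  16,  11,  59], dtype=int32))
(array([276.8, 122.6]), array([263, 112,  28,  18, 235], dtype=int32))
(array([238. , 118.9]), array([230, 114,  21,  10,  88], dtype=int32))
(array([245. , 127.4]), array([235, 121,  18,   9,  54], dtype=int32))
z [ 0.704  0.066 -0.707]
45 -0.26 [ 0.3852 -0.2211  0.0966] [-0.0628  0.001   0.1889  0.0017  0.7879 -0.0021]
45 -0.09 [ 0.5545 -0.2052  0.0966] [ 1.072e-01  6.000e-04  1.885e-01  1.700e-03  7.879e-01 -2.100e-03]
z [ 0.816  0.076 -0.574]
55 -0.26 [ 0.3771 -0.2218  0.0869] [-0.0709  0.001   0.1987  0.0019  0.9624 -0.0019]
55 -0.09 [ 0.5464 -0.206   0.0869] [ 9.910e-02  6.000e-04  1.983e-01  1.900e-03  9.624e-01 -1.900e-03]
```

View pics/w4.png

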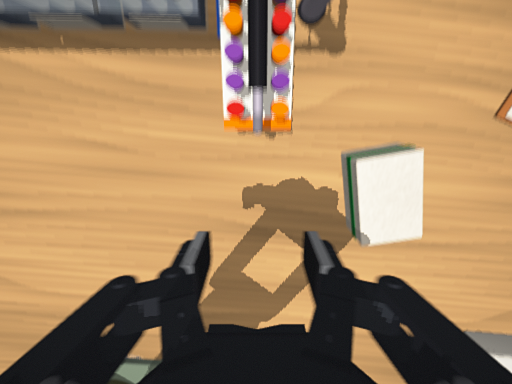

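The carrier stands free with its orange end at row 130, centred at column 258, and the carton is clear. Next I'll tilt the shut fingers 45° forward and go down behind the label end.

Call:
play_rows --steps "-0.01 0.001 0.01 0 0.12 0 0;-0.02 0.001 0.02 0 0.27 0 0;-0.03 0.001 0.04 0 0.43 0 0;-0.03 0.001 0.06 0.001 0.59 -0.001 0;-0.03 0.001 0.09 0.001 0.74 -0.001 0;-0.03 0.001 0.12 0.001 0.788 -0.002 0;-0.03 0.001 0.15 0.001 0.788 -0.002 0;-0.03 0.001 0.175 0.001 0.788 -0.002 0;-0.03 0.001 0.189 0.001 0.788 -0.002 0;-0.03 0.001 0.189 0.001 0.788 -0.002 0;-0.03 0.001 0.189 0.001 0.788 -0.002 0"

```text
t: 9.48
eef_pos: [0.423, -0.2188, 0.0971]
eef_rot: [[0.701, 0.094, 0.707], [0.068, -0.996, 0.065], [0.71, 0.002, -0.704]]
ft_force: [0.9, 0.8, 0.7]
width: -0.0002
gripper_force: 0.0
```

Run:
```python
from h import *
s=state();print(s["width"],s["qpos"])
a=np.radians(5.35);u=np.array([np.cos(a),np.sin(a)]);bay=np.array([.6955,-.192]);R=down(5.35-90,45)
for d in(-.22,-.188,-.12,-.09):
    p=np.r_[bay+u*d,.045]-.073*R[:,2];print(d,p.round(4),go(p,R))
```

```text
-0.0001671509480650722 [-1.00568846  0.23996769  2.2582168   1.31769498  0.71146554 -0.61593875]
-0.22 [ 0.4251 -0.2173  0.0966] [ 0.0012 -0.0013  0.0019  0.001  -0.0043  0.0019]
-0.188 [ 0.4569 -0.2143  0.0966] [ 0.0237 -0.0013  0.0246  0.001  -0.0043  0.0019]
-0.12 [ 0.5246 -0.208   0.0966] [ 0.0716 -0.0012  0.0729  0.001  -0.0043  0.0019]
-0.09 [ 0.5545 -0.2052  0.0966] [ 0.0927 -0.0012  0.0942  0.001  -0.0043  0.0019]
```

Call:
play_rows --steps "0.008 -0.0013 0.008 0 -0.004 0.002 0;0.016 -0.0013 0.0165 0 -0.004 0.002 0;0.022 -0.0013 0.023 0 -0.004 0.002 0;0.028 -0.0013 0.029 0 -0.004 0.002 0;0.034 -0.0013 0.035 0 -0.004 0.002 0;0.040 -0.0013 0.041 0 -0.004 0.002 0;0.046 -0.0013 0.047 0 -0.004 0.002 0;0.052 -0.0013 0.053 0 -0.004 0.002 0;0.058 -0.0013 0.059 0 -0.004 0.002 0;0.064 -0.0013 0.065 0 -0.004 0.002 0;0.068 -0.0013 0.069 0 -0.004 0.002 0;0.068 -0.0013 0.069 0 -0.004 0.002 0"

```text
t: 10.98
eef_pos: [0.5195, -0.2078, 0.0963]
eef_rot: [[0.704, 0.093, 0.704], [0.066, -0.996, 0.066], [0.707, -0.0, -0.707]]
ft_force: [-0.2, 0.1, -0.4]
width: 0.0001
gripper_force: 0.0
```

Run:
```python
from h import *
im=read_camera("top")[95:245,220:370,::-1];cv2.imwrite("pics/t5.png",cv2.resize(im,(600,600),interpolation=2))
print(state()["ft_force"])
a=np.radians(5.35);u=np.array([np.cos(a),np.sin(a)]);bay=np.array([.6955,-.192]);R=down(5.35-90,45)
for d in(-.12,-.09,-.08):
    p=np.r_[bay+u*d,.045]-.073*R[:,2];print(d,p.round(4),go(p,R))
```

```text
[-0.15424997  0.4857231  -0.35598139]
-0.12 [ 0.5246 -0.208   0.0966] [ 0.004   0.0008  0.0035 -0.0003 -0.     -0.0005]
-0.09 [ 0.5545 -0.2052  0.0966] [ 0.0253  0.0007  0.0247 -0.0003 -0.     -0.0005]
-0.08 [ 0.5645 -0.2043  0.0966] [ 0.0323  0.0007  0.0317 -0.0003 -0.     -0.0005]
```

View pics/t5.png

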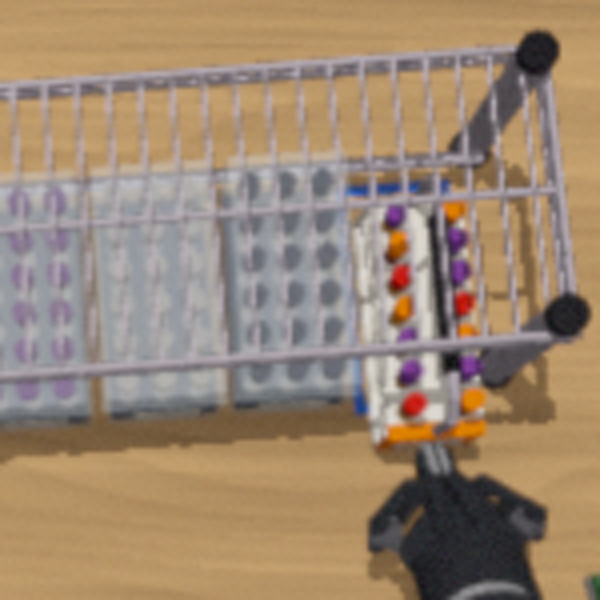

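The carrier is going in straight with its label at (430,432), clear of the box and post. About 30 mm is left, so I'll go slowly.

Call:
play_rows --steps "0.003 0.0008 0.003 0 0 0 0;0.006 0.0008 0.0057 0 0 0 0;0.009 0.0008 0.0085 0 0 0 0;0.012 0.0008 0.0115 0 0 0 0;0.015 0.0008 0.0145 0 0 0 0;0.017 0.0008 0.0165 0 0 0 0;0.019 0.0008 0.0185 0 0 0 0;0.0205 0.0008 0.020 0 0 0 0;0.0215 0.0008 0.021 0 0 0 0"

```text
t: 12.15
eef_pos: [0.549, -0.206, 0.0966]
eef_rot: [[0.704, 0.092, 0.704], [0.065, -0.996, 0.066], [0.707, -0.0, -0.707]]
ft_force: [-2.8, -0.2, -0.7]
width: 0.0
gripper_force: 1.0
```

Call:
play_rows --steps "0.0007 0 0.0007 0 0 0 0;0.0014 0 0.0014 0 0 0 0;0.0021 0 0.0021 0 0 0 0;0.0028 0 0.0028 0 0 0 0"

```text
t: 12.65
eef_pos: [0.5509, -0.2058, 0.0964]
eef_rot: [[0.706, 0.091, 0.703], [0.065, -0.996, 0.064], [0.706, -0.0, -0.709]]
ft_force: [-28.9, -1.3, 17.2]
width: 0.0001
gripper_force: 14.5
```

Call:
play_rows --steps "0.0007 0 0.0007 0 0 0 0;0.0014 0 0.0014 0 0 0 0;0.0021 0 0.0021 0 0 0 0"

```text
t: 13.02
eef_pos: [0.5514, -0.2056, 0.0961]
eef_rot: [[0.707, 0.09, 0.701], [0.064, -0.996, 0.063], [0.704, 0.0, -0.71]]
ft_force: [-54.1, -2.8, 35.8]
width: -0.0
gripper_force: 27.1
```

The force rises sharply at the predicted stop position, so the carrier is home. Backing off.

Call:
play_rows --steps "-0.003 0 -0.003 0 0 0 0;-0.015 0 -0.02 0 0 0 0;-0.03 0 -0.05 0 0 0 0;-0.04 0 -0.09 0 0 0 0;-0.04 0 -0.13 0 0 0 0;-0.04 0 -0.17 0 0 0 0;-0.04 0 -0.20 0 0 0 0;-0.04 0 -0.20 0 0 0 0"

```text
t: 14.02
eef_pos: [0.3871, -0.2228, 0.2123]
eef_rot: [[0.702, 0.09, 0.707], [0.067, -0.996, 0.06], [0.709, 0.005, -0.705]]
ft_force: [0.1, -0.5, -0.8]
width: -0.0002
gripper_force: 0.0
```

Run:
```python
from h import *
im=read_camera("top")[:,:,::-1];cv2.imwrite("pics/t6f.png",im);cv2.imwrite("pics/t6.png",cv2.resize(im[95:245,190:390],(800,600),interpolation=2))
h=cv2.cvtColor(im.copy(),cv2.COLOR_BGR2HSV);m=(h[...,0]>5)&(h[...,0]<20)&(h[...,1]>200)&(h[...,2]>150)
m[:180]=0;m[230:]=0;m[:,:300]=0;m[:,350:]=0
for q in blobs(m,8):print(q,plane("top",[q[0]],.069).round(4))
a=cv2.imread("pics/top0.png")
d=cv2.absdiff(im,a).max(2);print("box regions diff",[int((d[120:200,x:x+33]>40).sum()) for x in(208,243,276)])
```

```text
(array([336.8, 184.2]), array([335, 183,   5,   4,  16], dtype=int32)) [[ 0.6356 -0.2275]]
(array([321.9, 192.1]), array([317, 191,  10,   3,  27], dtype=int32)) [[ 0.6116 -0.1844]]
(array([336.1, 191. ]), array([332, 190,   9,   3,  22], dtype=int32)) [[ 0.6156 -0.2253]]
box regions diff [0, 0, 13]
```

View pics/t6.png

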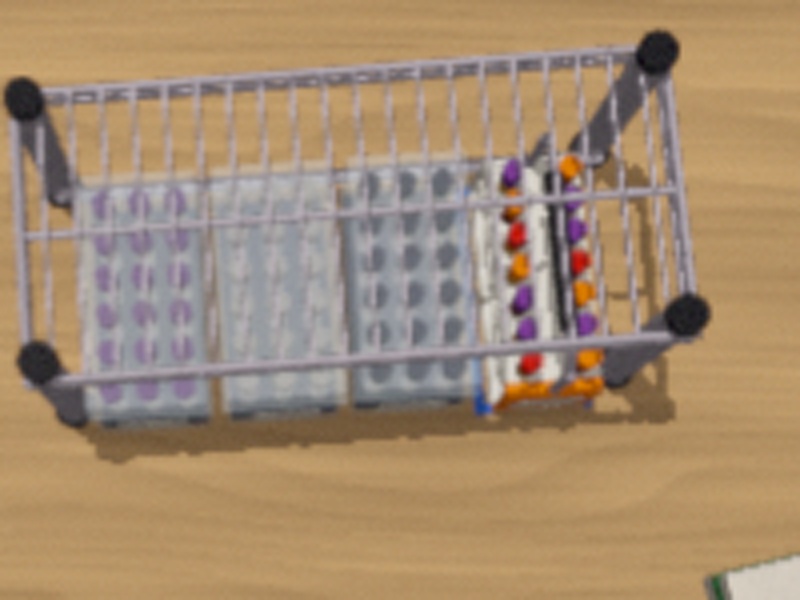

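The carrier is home, parallel to the shelf (5.6° against 5.3°) and centred within about 3 mm, and the boxes have not moved.

```bash
python3 -c "
from plant import *
print(close_job())"
```

```text
the job is handed in; nothing more can be done
None
```

The carrier stands upright in its bay, orange label out and pushed home against the back bar; the boxes, bottle and carton were left in place, and I handed the job in at about 14 s.

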